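# Change over the sachet bins

## Robot

A 7-joint arm with a two-finger parallel gripper is mounted at the origin on the work surface. World frame = base frame: x ahead of the robot, y to its left, z up, the work surface at z = 0. Lengths are in m, angles in rad, forces in N, time in s.
With the tool pointing down it reaches from about 0.425 to 0.875 m from the base axis. Payload 4.7 kg.
Tool frame: the origin (TCP) lies at the very end of the fingers, on their centre line; the grasp point (between the pads) lies 19 mm behind it; x points along the fingers, z is the direction in which the jaws open and shut, and the axes are right-handed (so a half turn about x gives the same grasp; the last joint's range is limited). The gripper opens to 87 mm and grips with 3 to 60 N. Pads are 19 mm wide; open, the fingers measure 117 mm over their backs; the gripper's body (75 mm by 190 mm) begins 51 mm behind the grasp point.
Start: joints at [1.293, 0.321, -0.07, 1.45, 0.023, 1.371, -0.057], TCP at [0.187, -0.623, 0.223] pointing down, gripper open.
Joint ranges: [-2.86, 2.86], [-0.3, 2.09], [-1.38, 1.24], [0.06, 2.45], [-1.56, 4.7], [0.09, 2.05], [-2.69, 2.69]. Speed limits (rad/s): [2.57, 2.57, 3.14, 3.14, 3.14, 3.14, 3.14].

## Interface

Orientations are given as a rotation vector (axis times angle).
In Python, from bench import * gives the robot as it stands.
- The arm moves only by the shell command python3 -m handwheel 'ROWS' [OPENING] [FORCE]. ROWS is JSON, a list of rows, each an object with "xyz": the shift along the world's x, y, z in cm, a list of three; "angular": the turn, a rotation vector about the world's x, y, z in degrees, a list of three. A call has 1 to 5 rows; each row shifts and turns the pose as measured when the row begins; what a row does not reach is not made up. A row lasts 1/12 s, in which the tool goes at most 41.7 mm and 7.16 degrees, less where a joint would pass 70% of its speed; a pose out of reach is approached as far as the arm can. A call with a gripper value outside its range is refused whole. OPENING is the finger opening in cm, from 0 to 8.7, set as the call begins (- or left out, the last holds). The fingers move at their own pace and stop on an object; FORCE is the grip in N (left out, the last holds). Time passes only in rows, so rows that do not move let the fingers close. It gives the time, the measured TCP pose, the force and the opening at its end, in the units of the state.
- get_state(): the state, without advancing time (a new reading comes with each control period).
- get_image(name): name is "side" or "top" or "wrist"; returns a dict with "pixels" (384x512x3 uint8, blue, green, red), "K" (3x3 intrinsics, pixels), "dist" ([k1, k2, p1, p2, k3] as OpenCV has them; the pictures are not rectified), "cam_to_world" (4x4, takes a point from camera to world coordinates). Camera axes: x right, y down, z forward; pixel columns grow to the right and rows downward; lengths in m; the calibration is good to about 2 mm. A picture is of the moment at which its call begins. There is no depth.
- close_job(): hands the job in, once; it reports no verdict.
The state is a dict: "time": time; "joint_positions": joint angles; "qd": joint speeds; "joint_torque": joint torques, N m; "position": TCP position; "tool_rot": TCP orientation; "ft_force": force on the tool from outside, world axes, zero at the start; "torque": the same for the moment, N m; "grip_width": opening from 0.0 (shut) to 1.0 (fully open).
Only numpy, scipy, OpenCV 4.12 (cv2) and the standard library are available. Lean on these libraries where they do the work, as an engineer would, in place of code of your own. Each camera call takes 0.05 s, during which the arm holds its last target.

## Task

We are done with the narrow sachet bin and need the wide one: push the narrow bin's open lid over so that it falls shut, and flip the wide bin's lid up and past upright so that it stays open by itself. Use only the fingertips or the outside of the fingers, lightly: do not grip or force a lid, do not lift, tip or shove the bins, and leave everything else on the counter where it stands.

Things in the scene. Friction and masses are not known exactly. Their poses are not given: they have to be found in the camera images.
- wide_bin: the wide stainless sachet bin, 120 mm deep (x) by 180 mm wide (y) by 110 mm high, standing loose on the counter but heavy (2.4 kg). Origin at the centre of its underside, z up, +x from its front to its hinge side (away from the robot, yawed up to 0.2 rad). Its lid's hinge axis runs along its y through (0.06, 0, 0.113) in this frame
- narrow_bin: the narrow stainless sachet bin, 120 mm deep (x) by 120 mm wide (y) by 110 mm high, standing loose on the counter but heavy (1.9 kg). Origin at the centre of its underside, z up, +x from its front to its hinge side (away from the robot, yawed up to 0.2 rad). Its lid's hinge axis runs along its y through (0.06, 0, 0.113) in this frame
- wide_lid (a joint): hinge angle of the wide bin's lid (rad): 0 = shut (flat on the bin), grows as the tab swings up and back; upright at 1.57, resting on its hinge stop, leaning back, at 1.9. Free hinge, lightly damped: below 1.57 it falls shut by itself, beyond it falls open by itself. The lid is a 4 mm flat plate of about 0.3 kg. Starts shut
- narrow_lid (a joint): hinge angle of the narrow bin's lid (rad): 0 = shut (flat on the bin), grows as the tab swings up and back; upright at 1.57, resting on its hinge stop, leaning back, at 1.9. Free hinge, lightly damped: below 1.57 it falls shut by itself, beyond it falls open by itself. The lid is a 4 mm flat plate of about 0.2 kg. Starts open
- wide_tab (a point): middle of the free edge of the wide lid's pull tab, in the middle of the lid's thickness. The tab is 100 mm wide and 4 mm thick and juts 25 mm out past the bin's front wall, in the plane of the lid, with free space under it down to the counter; this edge is 145 mm from the hinge axis
- narrow_tab (a point): middle of the free edge of the narrow lid's pull tab, in the middle of the lid's thickness. The tab is 70 mm wide and 4 mm thick and juts 25 mm out past the bin's front wall, in the plane of the lid, with free space under it down to the counter; this edge is 145 mm from the hinge axis
- dredger: bystander: the small stainless shaker, 44 mm across and 80 mm tall, standing between the two bins; origin at the centre of its foot
- squeeze_bottle: bystander: clear squeeze bottle, 54 mm across and 160 mm tall, standing behind the gap between the bins; origin at its foot
- probe: bystander: black hand-held thermometer lying flat, 100 x 40 x 22 mm body with a 60 mm steel probe; origin under the middle of the body
- ramekin: bystander: white bowl, 72 mm across and 42 mm tall, in front of the gap between the bins; origin at its foot
- scoop: bystander: steel spoon lying flat; origin under its middle
- jar: bystander: glass jar with a steel cap, 70 mm across and 100 mm tall, out to the left; origin at its foot
- steel_cup: bystander: steel cup, 72 mm across and 90 mm tall, out to the right; origin at its foot
Mind the look-alikes: they are no part of the job. What is shaped like the narrow_bin but yellow is not meant.

How it is judged:
By the outcome, as a careful person would: the job done as asked, in the order asked, and still so for the second after the job is handed in, with the robot touching nothing.
It also fails if it takes over 54 s, if anything falls off the work surface, if the arm or the gripper's body presses on something with over 40 N, if the wrist force passes 120 N, or if a joint passes its speed limit or range.

## Working session

There is one attempt and no reset: what is moved stays moved. The work goes in short steps, Python scripts to look and compute and a shell command to move; the robot and the scene stay as the last step left them, time stands still between calls to the robot, and variables do not carry over. Pictures are saved under pics/ and viewed, and the job is handed in when it is done.

```bash
mkdir -p pics; ls; python3 - <<'E'
from bench import *
import cv2,json
s=get_state();print(s)
for n in ["side","top","wrist"]:
    d=get_image(n);cv2.imwrite(f"pics/{n}0.png",d["pixels"]);print(n,d["K"],d["dist"],d["cam_to_world"])
E
```

```text
pics
{'time': 0.0, 'joint_positions': array([ 1.29309489,  0.3218043 , -0.07011662,  1.45167144,  0.0225944 ,
        1.3707984 , -0.05690095]), 'qd': array([ 7.41629225e-04,  2.63915057e-05,  1.26707380e-03, -1.70421760e-03,
        3.35746123e-04,  1.43081101e-03, -4.66317491e-04]), 'joint_torque': array([ 1.28317497e-04, -4.91288102e+01, -4.03756108e-01, -3.12526596e+01,
       -6.37706439e-02,  4.37250466e-02,  1.82085482e-04]), 'position': array([ 0.18680439, -0.62200044,  0.22147569]), 'tool_rot': array([ 0.99267148,  1.33485858, -0.99090573]), 'ft_force': array([ 0.0612253 , -0.1875049 , -0.09165882]), 'torque': array([ 0.07645061, -0.01358015,  0.02892909]), 'grip_width': 0.9952527464599781}
side [[384.69291081   0.         257.31793729]
 [  0.         384.69291081 194.1398744 ]
 [  0.           0.           1.        ]] [-0.09020402  0.          0.          0.          0.        ] [[-0.95490236 -0.18400989  0.23302755  0.22399805]
 [-0.29667485  0.62317659 -0.72362627  0.87377343]
 [-0.01206292 -0.76012585 -0.6496639   0.90501353]
 [ 0.          0.          0.          1.   
[... 169 characters left out ...]
        0.          0.        ] [[-0.01949149 -0.98218086  0.18692471  0.33895187]
 [-0.99969661  0.01632974 -0.01843961  0.02064868]
 [ 0.0150586  -0.18722741 -0.98220117  1.05981608]
 [ 0.          0.          0.          1.        ]]
wrist [[292.76940052   0.         252.38848967]
 [  0.         292.76940052 191.3338752 ]
 [  0.           0.           1.        ]] [-0.06681413  0.          0.          0.          0.        ] [[ 2.87450916e-01 -9.21173098e-01 -2.62320596e-01  2.57223696e-01]
 [-9.57794850e-01 -2.76745264e-01 -7.77244139e-02 -5.99910501e-01]
 [-9.98343232e-04  2.73591269e-01 -9.61845528e-01  3.85409877e-01]
 [ 0.00000000e+00  0.00000000e+00  0.00000000e+00  1.00000000e+00]]
```

View pics/side0.png

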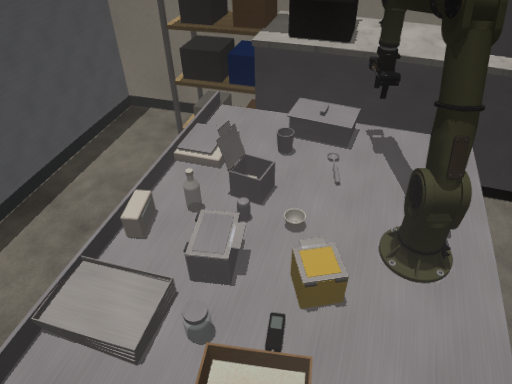

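View pics/top0.png

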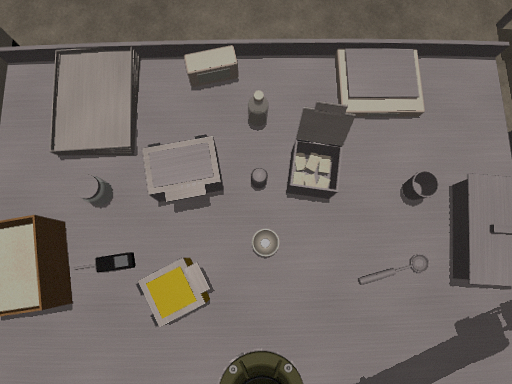

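The side and top views show the wide bin shut (top view, ~182,168, tab near 185,190) and the narrow bin open (~315,168, lid leaning back to ~325,125). The yellow-lidded bin at ~(173,292) is the look-alike. I'll enlarge both bins next.

```bash
cat > h.py <<'E'
from bench import *
import cv2,numpy as np
def crop(name,x0,y0,w,h,f,out,d=None):
    d=d or get_image(name); c=d["pixels"][y0:y0+h,x0:x0+w]
    c=cv2.resize(c,None,fx=f,fy=f,interpolation=cv2.INTER_CUBIC)
    for i in range(0,w,10):
        cv2.putText(c,str(x0+i),(i*f,8),0,.3,(0,0,255),1) if i%20==0 else 0; cv2.line(c,(i*f,10),(i*f,14),(0,0,255),1)
    for i in range(0,h,10):
        cv2.putText(c,str(y0+i),(0,i*f+3),0,.3,(0,0,255),1)
    cv2.imwrite("pics/"+out,c); return d
def atz(d,uv,z):
    p=cv2.undistortPoints(np.array([[uv]],float),d["K"],np.array(d["dist"]))[0,0]
    T=np.array(d["cam_to_world"]); r=T[:3,:3]@[p[0],p[1],1]; o=T[:3,3]
    return o+r*(z-o[2])/r[2]
def proj(d,P):
    T=np.linalg.inv(np.array(d["cam_to_world"])); 
    r,_=cv2.Rodrigues(T[:3,:3]); return cv2.projectPoints(np.array(P,float).reshape(-1,1,3),r,T[:3,3],d["K"],np.array(d["dist"]))[0][:,0]
def binpts(x,y,yaw,loc):
    c,s=np.cos(yaw),np.sin(yaw); loc=np.array(loc,float)
    return np.c_[x+c*loc[:,0]-s*loc[:,1],y+s*loc[:,0]+c*loc[:,1],loc[:,2]]
E
python3 - <<'E'
from h import *
crop("top",135,125,100,85,7,"t1.png")
crop("top",280,95,90,110,5,"t2.png")
crop("side",170,110,130,180,3,"s1.png")
E
```

```text
(no output)
```

View pics/t1.png

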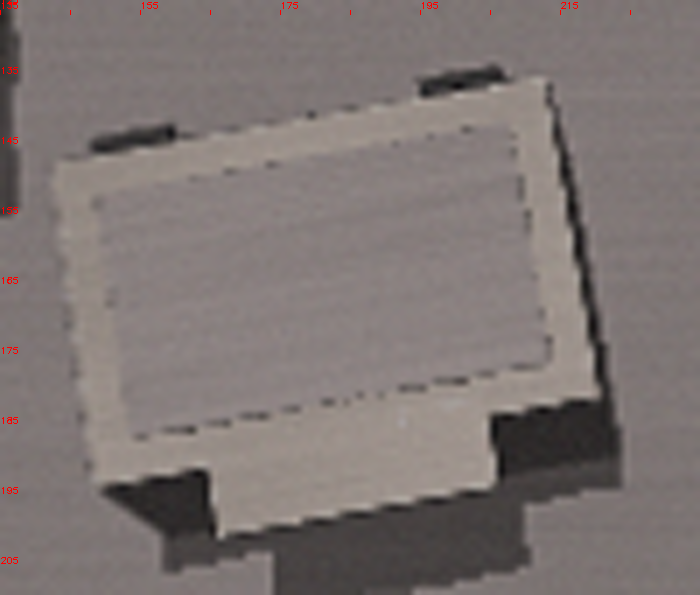

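View pics/t2.png

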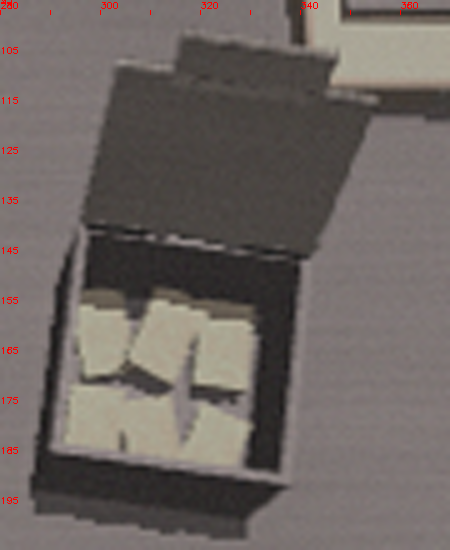

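View pics/s1.png

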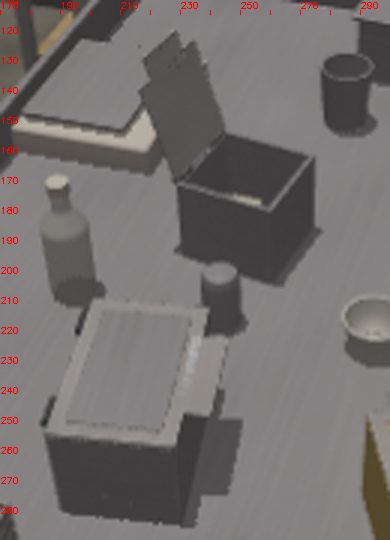

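```bash
python3 - <<'E'
from h import *
from scipy.optimize import least_squares
d=get_image("top");ds=get_image("side")
def fit(loc,px,x0):
    f=lambda p:(proj(d,binpts(*p,loc))-px).ravel()
    r=least_squares(f,x0);print(r.x,np.round(r.fun.reshape(-1,2),1).tolist());return r.x
W=fit([[.06,.09,.115],[.06,-.09,.115],[-.06,-.09,.115],[-.06,.09,.115],[-.085,.05,.115],[-.085,-.05,.115]],
 np.array([[142.9,148.3],[213.1,136.1],[221,181.9],[148.9,194],[165.7,201.9],[206,194.6]]),[.5,.2,0])
N=fit([[.06,.06,.11],[.06,-.06,.11],[-.06,.06,.11],[-.06,-.06,.11],[.107,.035,.25],[.107,-.035,.25]],
 np.array([[296.4,141.4],[341,147],[290,185.4],[337.4,192.4],[316,102.2],[347,105]]),[.5,-.1,0])
print("side check tabs", proj(ds,binpts(*W,[[-.085,.05,.115],[-.085,-.05,.115]])), proj(ds,binpts(*N,[[.107,.035,.25],[.107,-.035,.25],[-.06,.06,.11],[-.06,-.06,.11]])))
print("wtab",binpts(*W,[[-.085,0,.113]]),"ntab",binpts(*N,[[.107,0,.25]]))
print("dredger",atz(d,(259,175),.08),"bottle",atz(d,(258,96),.16),"ramekin",atz(d,(265,242),.042))
E
```

```text
[0.57630634 0.18530074 0.15695721] [[-0.3, -0.3], [0.3, -0.1], [-0.1, 0.1], [-0.5, 0.5], [0.2, -0.2], [0.4, 0.1]]
[ 0.56941838 -0.15090562 -0.14967913] [[-1.3, -1.4], [1.0, -0.8], [-0.2, 0.7], [0.4, 0.0], [-0.1, -0.1], [0.1, 1.4]]
side check tabs [[240.53801921 247.73867856]
 [246.57076573 222.12215861]] [[217.91788489 129.32351287]
 [228.3079123  119.63270994]
 [260.81045571 180.29150234]
 [275.38700346 161.15152037]]
wtab [[0.4923512  0.17201409 0.113     ]] ntab [[ 0.67522201 -0.16686155  0.25      ]]
dredger [ 0.55493394 -0.00789846  0.08      ] bottle [ 0.73593975 -0.0073773   0.16      ] ramekin [ 0.38630414 -0.02073045  0.042     ]
```

```bash
cat >> h.py <<'E'
from scipy.spatial.transform import Rotation as R
def st():
    s=get_state();print(round(s["time"],2),np.round(s["position"],4),"F",np.round(s["ft_force"],1),"g",round(s["grip_width"],2));print(np.round(R.from_rotvec(s["tool_rot"]).as_matrix(),3).tolist(),np.round(s["joint_positions"],2))
E
python3 -c "from h import *;st()"
python3 -m handwheel '[{"xyz":[0,0,4],"angular":[0,0,0]},{"xyz":[1,1,4],"angular":[0,0,0]},{"xyz":[2,2,3],"angular":[0,0,0]},{"xyz":[3,2.5,1],"angular":[0,0,0]},{"xyz":[3,2.5,0],"angular":[0,0,0]}]' 0 10
```

```text
0.4 [ 0.187  -0.6225  0.2224] F [ 0.5  0.3 -0.5] g 1.0
[[-0.0, 0.958, 0.288], [0.0, 0.288, -0.958], [-1.0, -0.0, -0.0]] [ 1.29  0.32 -0.07  1.45  0.02  1.37 -0.06]
time: 0.82
position: [0.2664, -0.5434, 0.3421]
tool_rot: [1.009, 1.336, -1.009]
ft_force: [0.6, 0.5, -0.4]
grip_width: 0.707
```

```bash

python3 -m handwheel '[{"xyz":[3,2.5,0],"angular":[0,0,-5]},{"xyz":[3,2.5,0],"angular":[0,0,-5]},{"xyz":[3,2.5,0],"angular":[0,0,-5]},{"xyz":[3,2.5,0],"angular":[0,0,-5]},{"xyz":[3,2.5,0],"angular":[0,0,-5]}]'
python3 -m handwheel '[{"xyz":[3.3,2.4,0],"angular":[0,0,0]},{"xyz":[3.3,2.4,0],"angular":[0,0,0]},{"xyz":[3.3,2.4,0],"angular":[0,0,0]},{"xyz":[3.3,2.4,0],"angular":[0,0,0]},{"xyz":[3.3,2.4,0],"angular":[0,0,0]}]'
```

```text
time: 1.23
position: [0.4212, -0.4136, 0.3468]
tool_rot: [1.346, 1.116, -1.348]
ft_force: [-0.0, 0.3, -1.5]
grip_width: 0.325
time: 1.65
position: [0.5884, -0.2893, 0.3492]
tool_rot: [1.35, 1.107, -1.352]
ft_force: [-0.0, -1.1, 0.0]
grip_width: 0.016
```

```bash

python3 -m handwheel '[{"xyz":[3.5,2.3,0],"angular":[0,0,0]},{"xyz":[3.5,2.3,0],"angular":[0,0,0]},{"xyz":[3.5,2.3,0],"angular":[0,0,0]},{"xyz":[3,2.3,0],"angular":[0,0,0]},{"xyz":[1,1.5,0],"angular":[0,0,0]}]'
python3 - <<'E'
from h import *
st()
cv2.imwrite("pics/s2.png",crop("side",150,60,220,170,3,"s2.png")["pixels"][60:230,150:370].repeat(3,0).repeat(3,1))
E
```

```text
time: 2.07
position: [0.737, -0.1762, 0.3473]
tool_rot: [1.35, 1.11, -1.349]
ft_force: [0.0, 1.4, -1.0]
grip_width: 0.005
2.07 [ 0.737  -0.1762  0.3473] F [ 0.   1.4 -1. ] g 0.0
[[0.001, 0.981, -0.191], [-0.001, -0.191, -0.981], [-1.0, 0.001, 0.0]] [ 0.38  0.58 -0.37  0.86  0.2   1.72 -1.66]
```

View pics/s2.png

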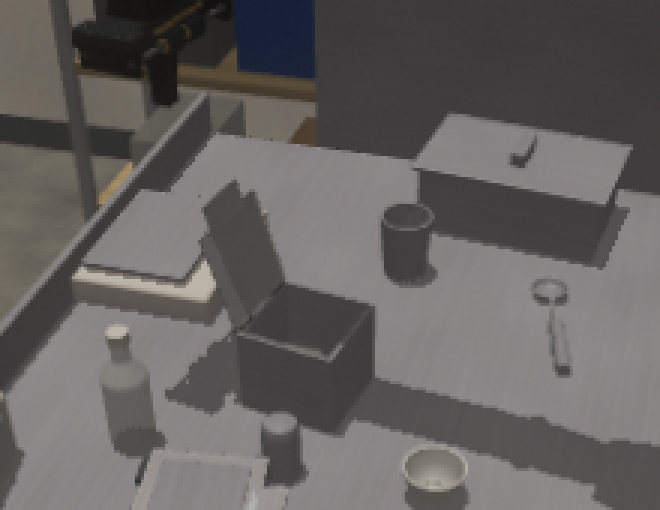

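The shut fingers hang up and behind the lid, near crop (160,100), with the lid still leaning back. I'll lower them behind the tab.

```bash

python3 -m handwheel '[{"xyz":[0.1,0,-3.5],"angular":[0,0,2]},{"xyz":[0,0,-3.5],"angular":[0,0,0]},{"xyz":[0,0,-3],"angular":[0,0,0]},{"xyz":[0,0,-2],"angular":[0,0,0]},{"xyz":[0,0,-0.4],"angular":[0,0,0]}]'
python3 - <<'E'
from h import *
st()
crop("side",150,60,220,170,3,"s3.png");crop("top",270,50,110,150,4,"t3.png")
E
```

```text
time: 2.53
position: [0.7414, -0.166, 0.2199]
tool_rot: [1.321, 1.136, -1.306]
ft_force: [0.4, -0.4, -0.9]
grip_width: 0.007
2.53 [ 0.7414 -0.166   0.2199] F [ 0.4 -0.4 -0.9] g 0.01
[[0.007, 0.99, -0.143], [0.004, -0.143, -0.99], [-1.0, 0.007, -0.005]] [ 0.42  0.59 -0.38  1.12  0.2   1.47 -1.64]
```

View pics/s3.png

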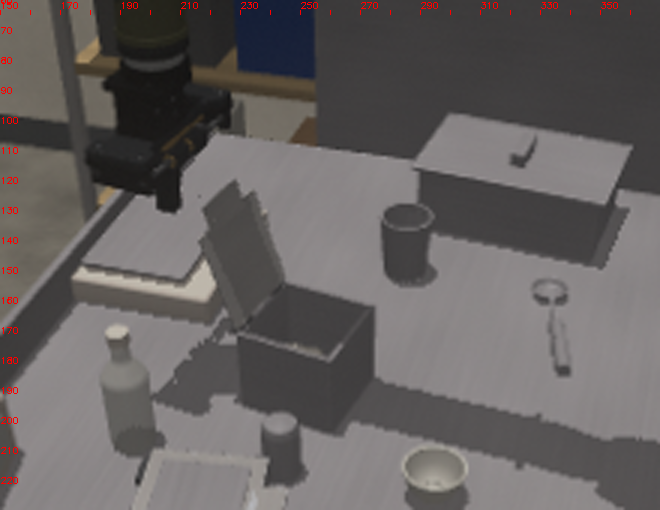

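```bash

python3 -m handwheel '[{"xyz":[-1.5,0,0],"angular":[0,0,0]},{"xyz":[-1.5,0.2,0],"angular":[0,0,0]},{"xyz":[-1,0.2,0],"angular":[0,0,0]},{"xyz":[-0.8,0.1,0],"angular":[0,0,0]},{"xyz":[-0.8,0.1,0],"angular":[0,0,0]}]'
python3 -m handwheel '[{"xyz":[-0.8,0.1,0],"angular":[0,0,0]},{"xyz":[-0.8,0.1,0],"angular":[0,0,0]},{"xyz":[-0.8,0.1,0],"angular":[0,0,0]},{"xyz":[-0.8,0.1,0],"angular":[0,0,0]},{"xyz":[-0.8,0.1,0],"angular":[0,0,0]}]'
python3 - <<'E'
from h import *
st()
crop("side",150,60,220,170,3,"s4.png")
E
```

```text
time: 3.05
position: [0.6897, -0.1621, 0.2334]
tool_rot: [1.33, 1.12, -1.295]
ft_force: [0.5, 0.8, -0.2]
grip_width: 0.004
time: 3.47
position: [0.6489, -0.1569, 0.239]
tool_rot: [1.334, 1.112, -1.288]
ft_force: [0.5, -0.2, 0.6]
grip_width: 0.007
3.47 [ 0.6489 -0.1569  0.239 ] F [ 0.5 -0.2  0.6] g 0.01
[[0.035, 0.989, -0.145], [-0.001, -0.146, -0.989], [-0.999, 0.035, -0.004]] [ 0.51  0.35 -0.41  1.4   0.14  1.38 -1.61]
```

View pics/s4.png

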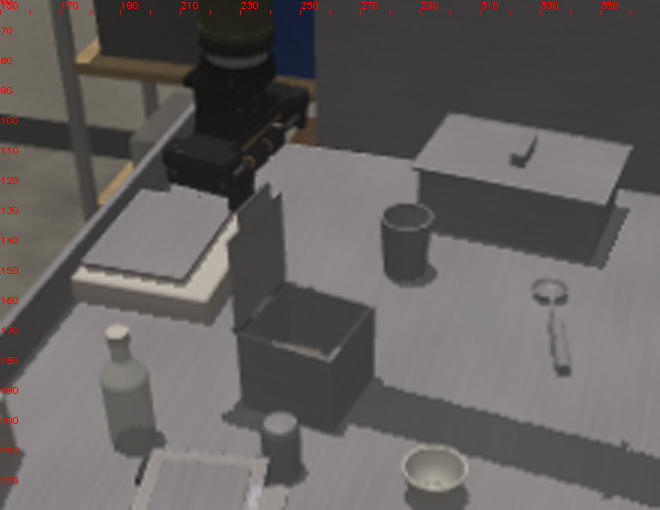

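The lid is now close to upright. The z height has crept up, so I'll correct it while pushing.

```bash

python3 -m handwheel '[{"xyz":[-0.8,0.1,-0.4],"angular":[0,0,0]},{"xyz":[-0.9,0.1,-0.4],"angular":[0,0,0]},{"xyz":[-1,0.15,-0.3],"angular":[0,0,0]},{"xyz":[-1,0.15,-0.3],"angular":[0,0,0]},{"xyz":[-1,0.15,-0.3],"angular":[0,0,0]}]'
python3 - <<'E'
from h import *
st()
crop("side",150,60,220,170,3,"s5.png")
E
```

```text
time: 3.93
position: [0.5982, -0.1505, 0.2213]
tool_rot: [1.333, 1.111, -1.289]
ft_force: [-0.2, -0.5, -0.4]
grip_width: 0.003
3.93 [ 0.5982 -0.1505  0.2213] F [-0.2 -0.5 -0.4] g 0.0
[[0.035, 0.989, -0.146], [-0.001, -0.146, -0.989], [-0.999, 0.034, -0.004]] [ 0.55  0.25 -0.41  1.56  0.1   1.32 -1.59]
```

View pics/s5.png

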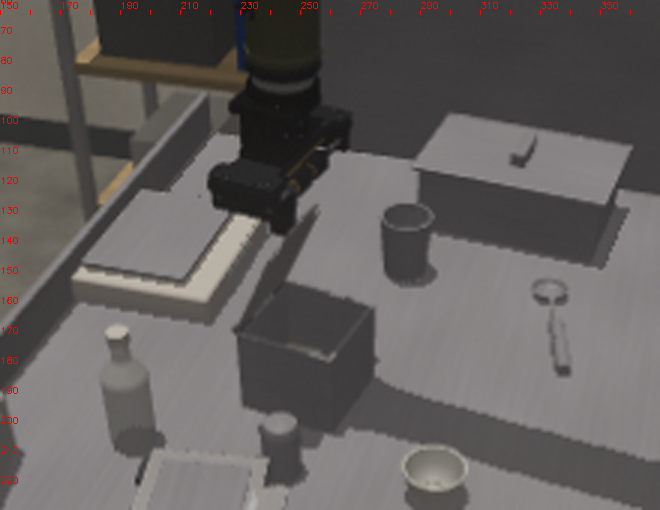

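The lid has tipped past upright and is falling shut. I'll back off upward and let it finish.

```bash

python3 -m handwheel '[{"xyz":[1,0,1.5],"angular":[0,0,0]},{"xyz":[0,0,3],"angular":[0,0,0]},{"xyz":[0,0,3],"angular":[0,0,0]},{"xyz":[0,0,3],"angular":[0,0,0]},{"xyz":[-2,0,0],"angular":[0,0,0]}]'
python3 - <<'E'
from h import *
st()
crop("side",150,60,220,170,3,"s6.png")
E
```

```text
time: 4.4
position: [0.584, -0.1498, 0.3246]
tool_rot: [1.329, 1.122, -1.297]
ft_force: [-0.3, -0.1, 0.6]
grip_width: 0.001
4.4 [ 0.584  -0.1498  0.3246] F [-0.3 -0.1  0.6] g 0.0
[[0.023, 0.989, -0.145], [0.001, -0.145, -0.989], [-1.0, 0.022, -0.005]] [ 0.56  0.2  -0.41  1.42  0.07  1.52 -1.57]
```

View pics/s6.png

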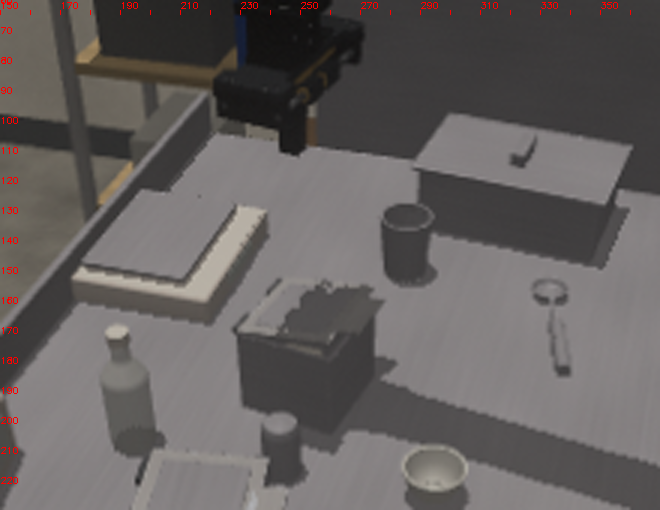

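```bash

python3 - <<'E'
from h import *
d=crop("side",150,60,220,170,3,"s7.png")
d=crop("top",120,210,170,130,4,"t7.png")
for p in [(189,260),(205,290),(160,325),(140,283)]: print(p,atz(d,p,.115))
W=[.5763,.1853,.157]
for l in [(-.15,0,.09),(-.0847,0,.09),(-.085,0,.113)]: print(l,binpts(*W,[l]))
E
```

```text
(189, 260) [0.34350817 0.16368266 0.115     ]
(205, 290) [0.2732763  0.12566441 0.115     ]
(160, 325) [0.19480544 0.23052073 0.115     ]
(140, 283) [0.29127616 0.27938086 0.115     ]
(-0.15, 0, 0.09) [[0.42814488 0.16184663 0.09      ]]
(-0.0847, 0, 0.09) [[0.49264174 0.17205666 0.09      ]]
(-0.085, 0, 0.113) [[0.49234543 0.17200976 0.113     ]]
```

View pics/t7.png

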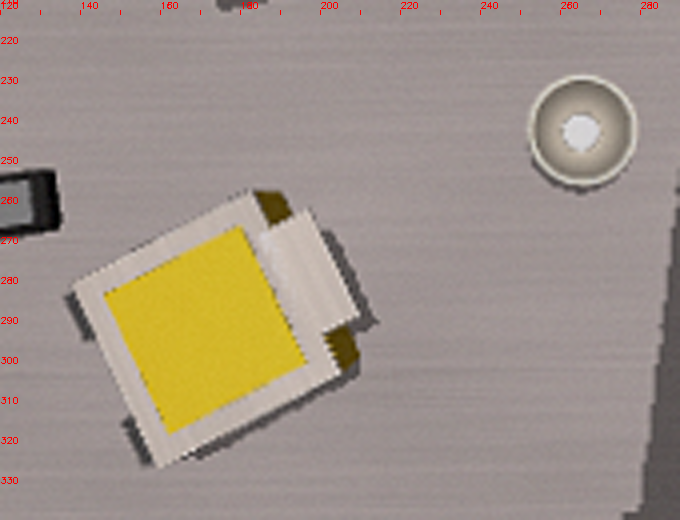

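View pics/s7.png

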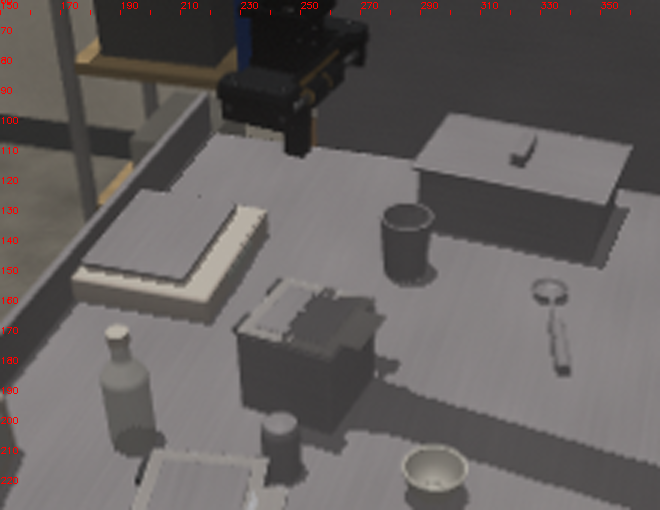

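The narrow lid is flat shut and its bin hasn't moved. The yellow bin reaches x≈0.345, so I'll come down at x≈0.46 in front of the wide tab.

```bash

python3 -m handwheel '[{"xyz":[-1.4,3.5,0],"angular":[0,0,3.5]},{"xyz":[-1.4,3.5,0],"angular":[0,0,3.5]},{"xyz":[-1.4,3.5,0],"angular":[0,0,3.5]},{"xyz":[-1.4,3.5,0],"angular":[0,0,3.5]},{"xyz":[-1.4,3.5,0],"angular":[0,0,3.4]}]'
python3 -m handwheel '[{"xyz":[-1.4,3.5,0],"angular":[1,-6,0]},{"xyz":[-1.4,3.5,0],"angular":[1,-6,0]},{"xyz":[-1.4,3.5,0],"angular":[1,-6,0]},{"xyz":[-0.5,2.5,0],"angular":[1,-6,0]},{"xyz":[0,1.5,0],"angular":[1,-6,0]}]'
python3 -c "from h import *;st()"
```

```text
time: 4.97
position: [0.5078, 0.0178, 0.3111]
tool_rot: [1.104, 1.275, -1.095]
ft_force: [0.9, 0.1, 0.5]
grip_width: -0.0
time: 5.38
position: [0.4812, 0.1151, 0.307]
tool_rot: [1.244, 1.047, -0.864]
ft_force: [0.2, -0.2, 0.2]
grip_width: 0.007
5.38 [0.4812 0.1151 0.307 ] F [ 0.2 -0.2  0.2] g 0.01
[[0.312, 0.939, 0.146], [0.035, 0.142, -0.989], [-0.95, 0.313, 0.012]] [-0.02 -0.28 -0.26  1.93 -0.02  1.17 -1.69]
```

```bash

python3 -m handwheel '[{"xyz":[-0.5,2,-2],"angular":[0,0,0]},{"xyz":[-0.5,2,-2],"angular":[0,0,0]},{"xyz":[-0.5,1,-2],"angular":[0,0,0]}]'
python3 -m handwheel '[{"xyz":[0,0,-2],"angular":[1,-6,0]},{"xyz":[0,0,-2],"angular":[1,-6,0]}]'
python3 -c "from h import *;st()"
```

```text
time: 5.63
position: [0.4671, 0.1699, 0.2486]
tool_rot: [1.249, 1.044, -0.851]
ft_force: [-0.1, 0.3, 0.2]
grip_width: 0.004
time: 5.8
position: [0.4835, 0.174, 0.2147]
tool_rot: [1.31, 0.925, -0.747]
ft_force: [1.1, -1.9, -0.1]
grip_width: 0.002
5.8 [0.4835 0.174  0.2147] F [ 1.1 -1.9 -0.1] g 0.0
[[0.46, 0.877, 0.139], [0.05, 0.13, -0.99], [-0.887, 0.462, 0.016]] [-0.34 -0.3  -0.16  2.17  0.18  0.82 -2.03]
```

```bash

python3 -m handwheel '[{"xyz":[-1.5,-0.3,-2.5],"angular":[0,0,0]},{"xyz":[-1,-0.3,-2.5],"angular":[0,0,0]},{"xyz":[0,0,-2],"angular":[0,0,0]}]'
python3 - <<'E'
from h import *
st();crop("side",150,100,220,190,3,"s8.png")
E
```

```text
time: 6.05
position: [0.4561, 0.1753, 0.1349]
tool_rot: [1.299, 0.936, -0.74]
ft_force: [0.3, -0.1, -0.3]
grip_width: 0.009
6.05 [0.4561 0.1753 0.1349] F [ 0.3 -0.1 -0.3] g 0.01
[[0.454, 0.878, 0.153], [0.054, 0.144, -0.988], [-0.889, 0.457, 0.018]] [-0.36 -0.27 -0.19  2.32  0.23  0.67 -2.12]
```

View pics/s8.png

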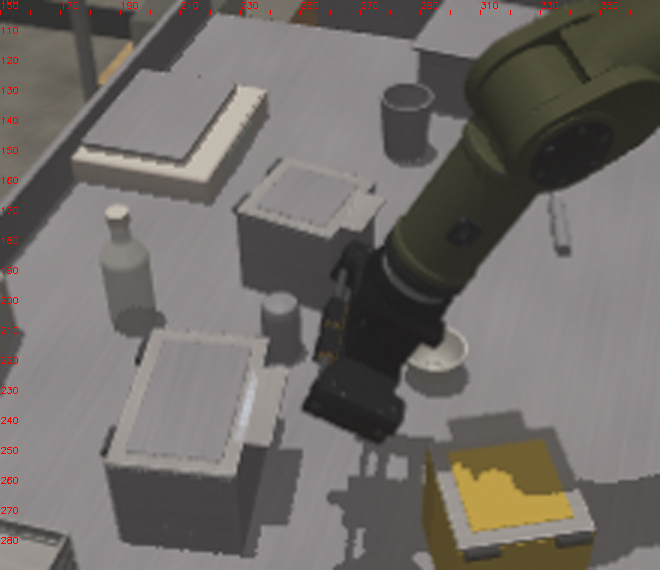

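```bash

python3 -m handwheel '[{"xyz":[0.4,-0.5,-2],"angular":[0,0,0]},{"xyz":[0.2,-0.2,-2],"angular":[0,0,0]},{"xyz":[0,0,-0.4],"angular":[0,0,0]}]'
python3 - <<'E'
from h import *
st();crop("side",150,100,220,190,3,"s9.png")
E
```

```text
time: 6.35
position: [0.4593, 0.1676, 0.0837]
tool_rot: [1.291, 0.943, -0.746]
ft_force: [-0.7, -0.5, -0.9]
grip_width: 0.004
6.35 [0.4593 0.1676 0.0837] F [-0.7 -0.5 -0.9] g 0.0
[[0.446, 0.881, 0.155], [0.051, 0.148, -0.988], [-0.893, 0.449, 0.021]] [-0.33 -0.19 -0.2   2.37  0.29  0.54 -2.16]
```

View pics/s9.png

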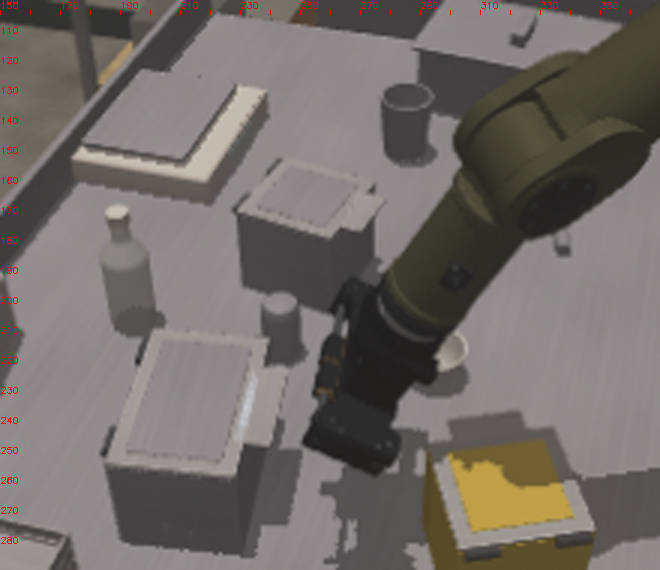

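```bash

python3 -m handwheel '[{"xyz":[0.6,0.1,0],"angular":[0.8,-5,0]},{"xyz":[0.6,0.1,0],"angular":[0.8,-5,0]},{"xyz":[0.4,0.1,0],"angular":[0,0,0]}]'
python3 - <<'E'
from h import *
st();crop("side",190,180,130,110,5,"s10.png");crop("top",130,120,120,130,4,"t10.png")
E
```

```text
time: 6.65
position: [0.4711, 0.1731, 0.0881]
tool_rot: [1.338, 0.864, -0.653]
ft_force: [-0.5, 0.2, 0.2]
grip_width: 0.003
6.65 [0.4711 0.1731 0.0881] F [-0.5  0.2  0.2] g 0.0
[[0.545, 0.824, 0.157], [0.074, 0.14, -0.987], [-0.835, 0.549, 0.016]] [-0.13 -0.22 -0.41  2.43  0.36  0.4  -2.27]
```

View pics/s10.png

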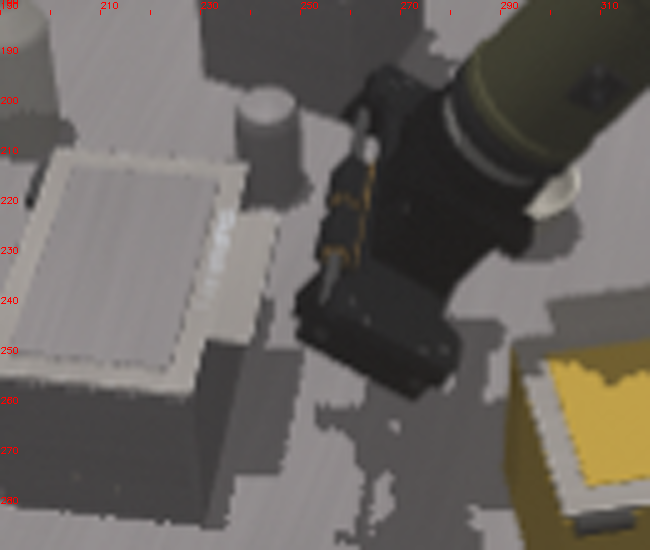

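View pics/t10.png

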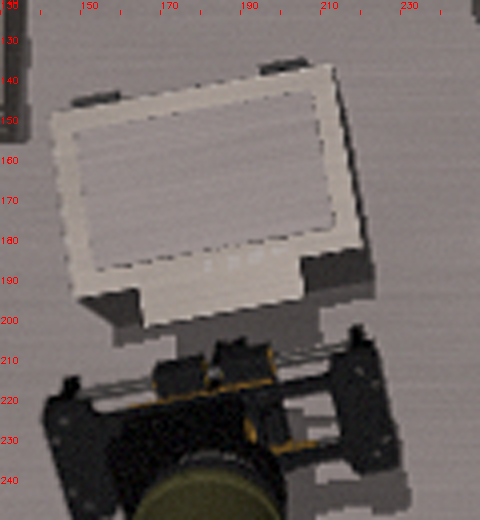

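```bash

python3 -m handwheel '[{"xyz":[0.8,0,0],"angular":[0,0,0]},{"xyz":[0.6,0,0],"angular":[0,0,0]},{"xyz":[0,0,0.2],"angular":[0,0,0]}]'
python3 - <<'E'
from h import *
st();crop("side",190,180,130,110,5,"s11.png")
E
```

```text
time: 7.0
position: [0.4905, 0.1743, 0.0939]
tool_rot: [1.343, 0.863, -0.652]
ft_force: [-0.2, 0.2, 0.1]
grip_width: 0.006
7.0 [0.4905 0.1743 0.0939] F [-0.2  0.2  0.1] g 0.01
[[0.547, 0.823, 0.154], [0.076, 0.135, -0.988], [-0.834, 0.552, 0.012]] [-0.13 -0.19 -0.39  2.39  0.38  0.4  -2.25]
```

View pics/s11.png

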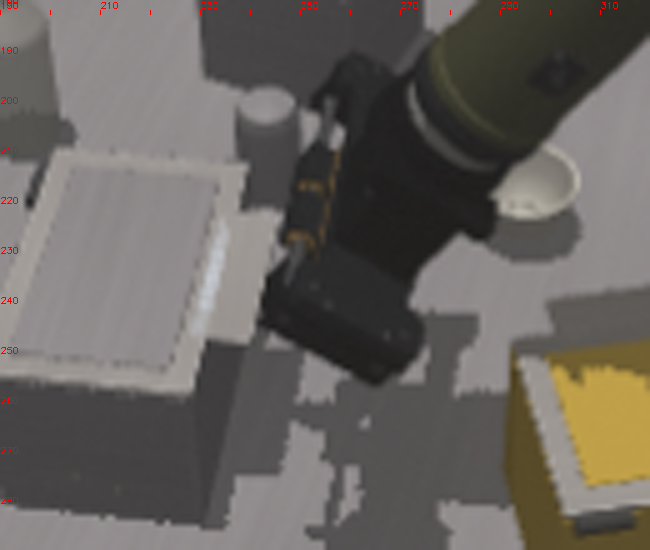

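```bash

python3 -m handwheel '[{"xyz":[0.3,0,0.6],"angular":[0,0,0]},{"xyz":[0.1,0,1],"angular":[0,0,0]},{"xyz":[0.2,0,1.2],"angular":[0,0,0]}]'
python3 - <<'E'
from h import *
st();crop("side",190,180,130,110,5,"s12.png")
E
```

```text
time: 7.3
position: [0.492, 0.1744, 0.1177]
tool_rot: [1.337, 0.873, -0.661]
ft_force: [0.5, 0.1, -2.3]
grip_width: 0.005
7.3 [0.492  0.1744 0.1177] F [ 0.5  0.1 -2.3] g 0.0
[[0.536, 0.83, 0.156], [0.074, 0.138, -0.988], [-0.841, 0.541, 0.013]] [-0.17 -0.22 -0.34  2.35  0.29  0.48 -2.16]
```

View pics/s12.png

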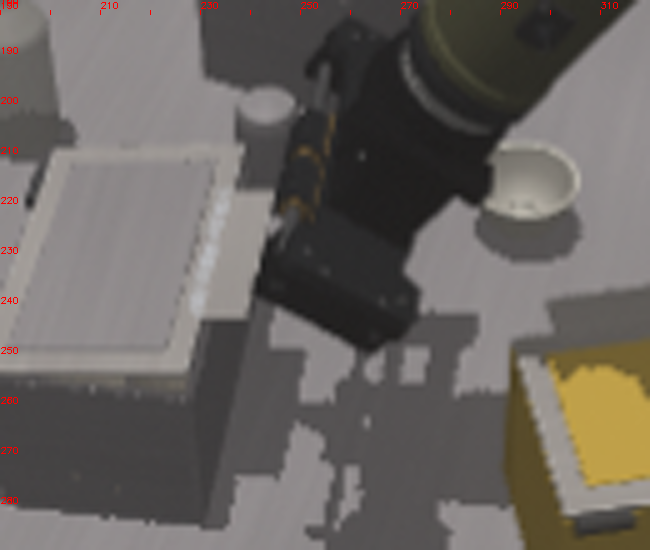

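The wide lid has started to lift, with only about 2 N on the fingertip. Continuing along the arc.

```bash

python3 -m handwheel '[{"xyz":[0.5,0,1.2],"angular":[0,0,0]},{"xyz":[0.5,0.1,1.2],"angular":[0,0,0]},{"xyz":[0.5,0.1,1.1],"angular":[0,0,0]},{"xyz":[0.6,0.1,1.1],"angular":[0,0,0]}]'
python3 - <<'E'
from h import *
st();crop("side",190,180,130,110,5,"s13.png")
E
```

```text
time: 7.68
position: [0.5025, 0.1759, 0.1559]
tool_rot: [1.323, 0.89, -0.683]
ft_force: [-7.1, -1.1, 1.8]
grip_width: 0.004
7.68 [0.5025 0.1759 0.1559] F [-7.1 -1.1  1.8] g 0.0
[[0.514, 0.843, 0.157], [0.066, 0.143, -0.987], [-0.855, 0.518, 0.018]] [-0.19 -0.23 -0.29  2.27  0.22  0.6  -2.06]
```

View pics/s13.png

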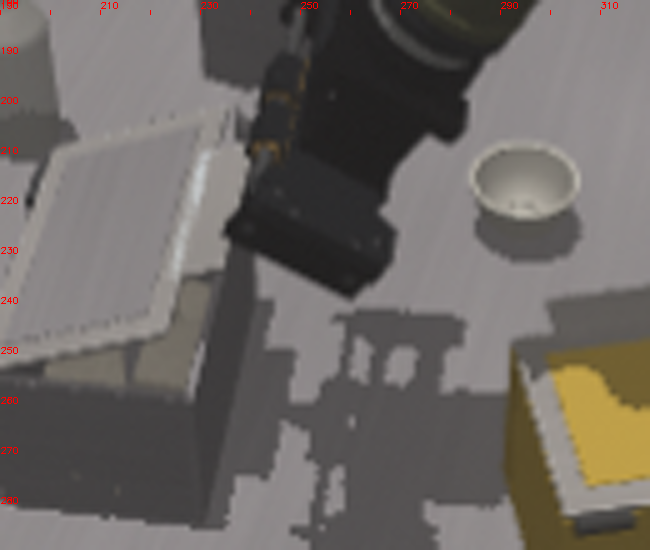

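```bash

python3 -m handwheel '[{"xyz":[0.1,0,1.1],"angular":[0,0,0]},{"xyz":[0.5,0.1,1.1],"angular":[0,0,0]},{"xyz":[0.6,0.1,1.1],"angular":[0,0,0]}]'
python3 - <<'E'
from h import *
st();crop("side",180,170,140,120,5,"s14.png")
E
```

```text
time: 7.98
position: [0.5139, 0.1784, 0.1888]
tool_rot: [1.32, 0.894, -0.685]
ft_force: [-0.2, -0.4, -2.4]
grip_width: 0.006
7.98 [0.5139 0.1784 0.1888] F [-0.2 -0.4 -2.4] g 0.01
[[0.51, 0.845, 0.158], [0.066, 0.145, -0.987], [-0.858, 0.514, 0.018]] [-0.2  -0.24 -0.27  2.2   0.19  0.67 -2.01]
```

View pics/s14.png

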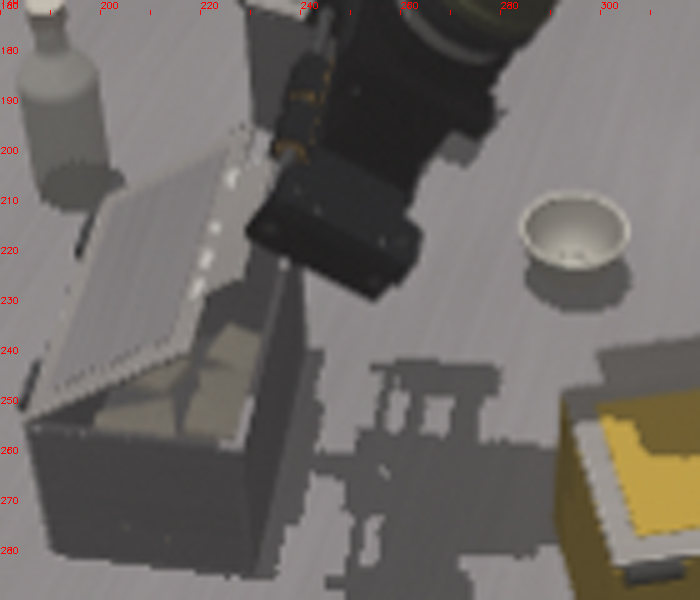

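The lid is at roughly 36°, resting on the very tip near the tab's edge, so I'll go further in before lifting more.

```bash

python3 -m handwheel '[{"xyz":[0.9,0.15,0],"angular":[0,0,0]},{"xyz":[0.9,0.1,0.6],"angular":[0,0,0]},{"xyz":[0.8,0.1,0.8],"angular":[0,0,0]}]'
python3 - <<'E'
from h import *
st();crop("side",180,150,140,120,5,"s15.png")
s=get_state()["position"];W=[.5763,.1853,.157]
dx,dy=s[0]-W[0],s[1]-W[1];lx=dx*np.cos(.157)+dy*np.sin(.157);c=np.array([lx+.008,s[2]+.005]);print("local",lx,"corner",c,"ang",np.degrees(np.arctan2(c[1]-.111,.06-c[0])),"rho",np.hypot(c[1]-.111,.06-c[0]))
E
```

```text
time: 8.28
position: [0.5436, 0.1837, 0.2065]
tool_rot: [1.323, 0.891, -0.681]
ft_force: [-1.1, -0.0, -0.3]
grip_width: 0.004
8.28 [0.5436 0.1837 0.2065] F [-1.1 -0.  -0.3] g 0.0
[[0.514, 0.843, 0.159], [0.068, 0.145, -0.987], [-0.855, 0.518, 0.017]] [-0.2  -0.19 -0.26  2.13  0.19  0.69 -1.99]
local -0.030040555955610428 corner [-0.02204056  0.21414092] ang 51.50048777312342 rho 0.13179036955639578
```

View pics/s15.png

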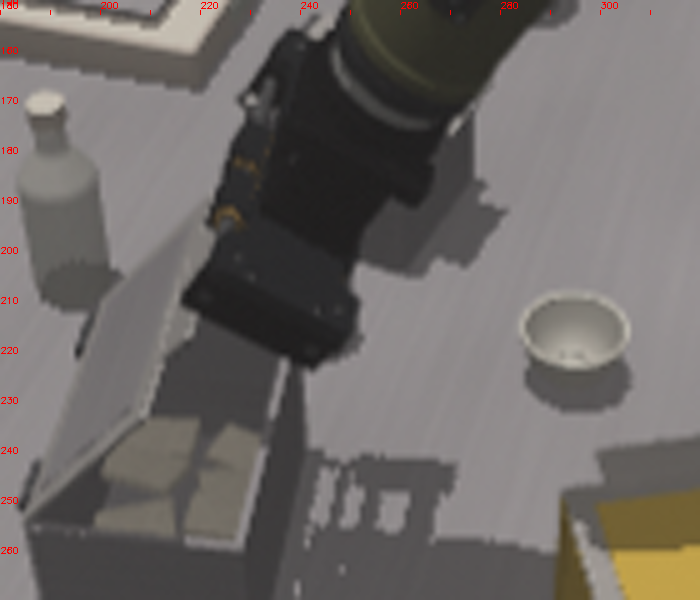

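```bash

python3 -m handwheel '[{"xyz":[1.1,0.15,0.5],"angular":[0,0,0]},{"xyz":[1.1,0.15,0.4],"angular":[0,0,0]},{"xyz":[1.1,0.15,0.4],"angular":[0,0,0]},{"xyz":[1.1,0.15,0.3],"angular":[0,0,0]}]'
python3 - <<'E'
from h import *
st();crop("side",150,130,140,120,5,"s16.png")
s=get_state()["position"];W=[.5763,.1853,.157]
dx,dy=s[0]-W[0],s[1]-W[1];lx=dx*np.cos(.157)+dy*np.sin(.157);c=np.array([lx+.008,s[2]+.005]);print("local",lx,"corner",c,"ang",np.degrees(np.arctan2(c[1]-.111,.06-c[0])),"rho",np.hypot(c[1]-.111,.06-c[0]))
E
```

```text
time: 8.67
position: [0.5924, 0.1911, 0.2246]
tool_rot: [1.325, 0.889, -0.677]
ft_force: [-2.0, -0.0, 0.6]
grip_width: 0.005
8.67 [0.5924 0.1911 0.2246] F [-2.  -0.   0.6] g 0.01
[[0.517, 0.841, 0.159], [0.07, 0.144, -0.987], [-0.853, 0.522, 0.015]] [-0.19 -0.1  -0.25  2.02  0.21  0.7  -1.97]
local 0.01901502749827139 corner [0.02701503 0.23070207] ang 74.59398166464088 rho 0.12416358227295382
```

View pics/s16.png

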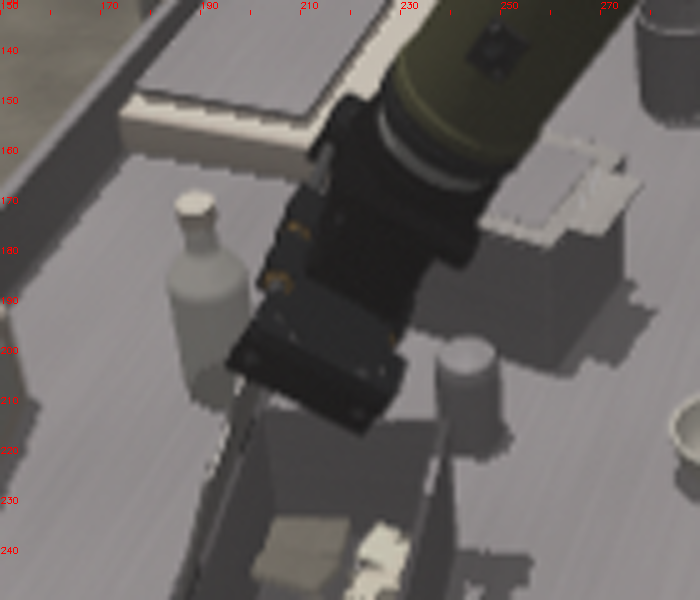

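```bash

python3 -m handwheel '[{"xyz":[1,0.15,0.2],"angular":[0,0,0]},{"xyz":[1,0.15,0.1],"angular":[0,0,0]},{"xyz":[1,0.15,0],"angular":[0,0,0]},{"xyz":[0.9,0.15,0],"angular":[0,0,0]}]'
python3 - <<'E'
from h import *
st();crop("side",150,130,140,120,5,"s17.png")
s=get_state()["position"];W=[.5763,.1853,.157]
dx,dy=s[0]-W[0],s[1]-W[1];lx=dx*np.cos(.157)+dy*np.sin(.157);c=np.array([lx+.008,s[2]+.005]);print("local",lx,"corner",c,"ang",np.degrees(np.arctan2(c[1]-.111,.06-c[0])),"rho",np.hypot(c[1]-.111,.06-c[0]))
E
```

```text
time: 9.05
position: [0.6361, 0.1979, 0.2282]
tool_rot: [1.328, 0.887, -0.674]
ft_force: [0.0, -0.5, -0.4]
grip_width: 0.004
9.05 [0.6361 0.1979 0.2282] F [ 0.  -0.5 -0.4] g 0.0
[[0.52, 0.839, 0.159], [0.072, 0.143, -0.987], [-0.851, 0.525, 0.014]] [-0.18 -0.01 -0.24  1.93  0.23  0.7  -1.97]
local 0.06241900394471408 corner [0.070419   0.23326108] ang 94.87093759632435 rho 0.12270422852435017
```

View pics/s17.png

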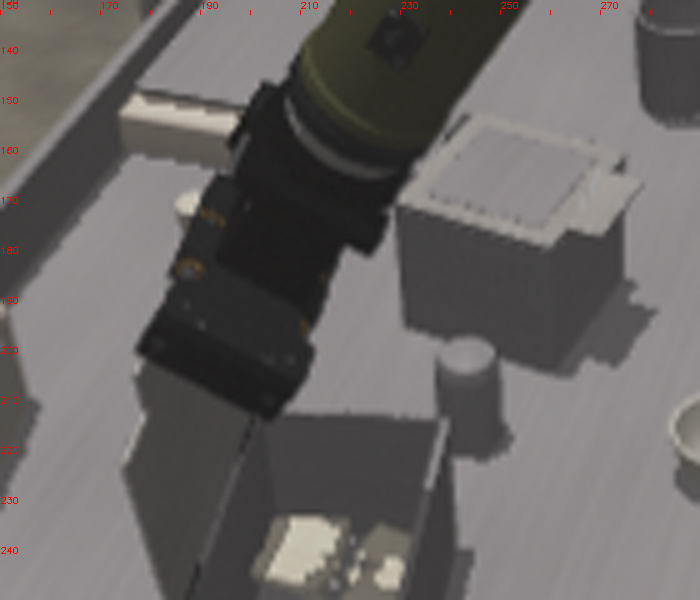

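```bash

python3 -m handwheel '[{"xyz":[-1,-0.15,0],"angular":[0,0,0]},{"xyz":[-2,-0.3,0.5],"angular":[0,0,0]},{"xyz":[-2,-0.3,2],"angular":[0,0,0]},{"xyz":[-1,0,3],"angular":[0,3,0]},{"xyz":[0,0,3],"angular":[0,5,0]}]'
python3 - <<'E'
from h import *
st();crop("side",130,100,220,190,3,"s18.png")
E
```

```text
time: 9.52
position: [0.5622, 0.1873, 0.2978]
tool_rot: [1.274, 1.02, -0.797]
ft_force: [1.9, 1.1, 0.6]
grip_width: 0.005
9.52 [0.5622 0.1873 0.2978] F [1.9 1.1 0.6] g 0.0
[[0.368, 0.915, 0.162], [0.064, 0.149, -0.987], [-0.927, 0.374, -0.004]] [-0.19 -0.1  -0.21  1.82  0.08  1.05 -1.84]
```

View pics/s18.png

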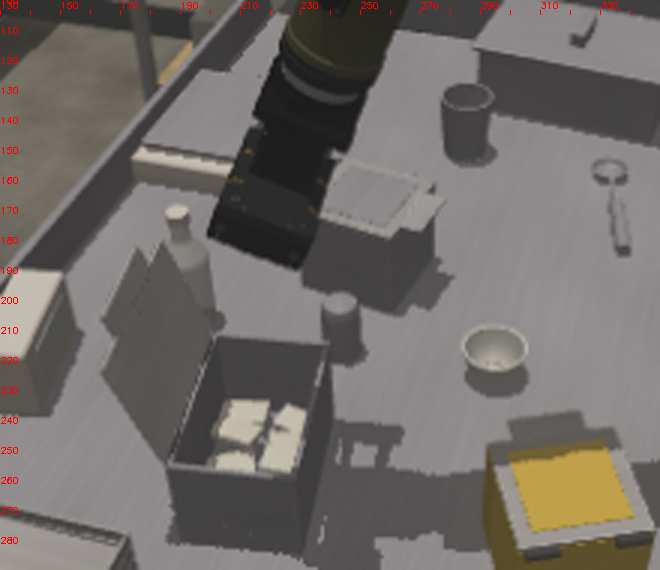

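The wide lid now leans back open on its own, and the narrow lid is shut. I'll move clear and check for shifts.

```bash

python3 -m handwheel '[{"xyz":[-1,-4,1],"angular":[0,3,0]},{"xyz":[-1,-4,1],"angular":[0,3,0]},{"xyz":[-2,-4,0],"angular":[0,0,0]},{"xyz":[-3,-3,0],"angular":[0,0,0]},{"xyz":[-3,-1,0],"angular":[0,0,0]}]'
python3 -m handwheel '[{"xyz":[0,0,0],"angular":[0,0,0]},{"xyz":[0,0,0],"angular":[0,0,0]},{"xyz":[0,0,0],"angular":[0,0,0]},{"xyz":[0,0,0],"angular":[0,0,0]},{"xyz":[0,0,0],"angular":[0,0,0]}]'
python3 - <<'E'
from h import *
st()
d=get_image("top");cv2.imwrite("pics/t19.png",d["pixels"])
e=get_image("side");cv2.imwrite("pics/s19.png",e["pixels"])
for n,i in (("top",d),("side",e)):
    a=cv2.imread(f"pics/{n}0.png");cv2.imwrite(f"pics/b_{n}.png",cv2.absdiff(a,i["pixels"])*2)
crop("top",130,50,220,160,3,"t20.png",d)
E
```

```text
time: 9.98
position: [0.4755, 0.0343, 0.3313]
tool_rot: [1.248, 1.108, -0.856]
ft_force: [-0.1, -1.2, 0.6]
grip_width: 0.008
time: 10.4
position: [0.4737, 0.0292, 0.3279]
tool_rot: [1.253, 1.105, -0.867]
ft_force: [0.1, 0.4, -0.6]
grip_width: 0.009
10.4 [0.4737 0.0292 0.3279] F [ 0.1  0.4 -0.6] g 0.01
[[0.273, 0.949, 0.158], [0.072, 0.143, -0.987], [-0.959, 0.281, -0.029]] [ 0.11 -0.3  -0.14  1.9  -0.11  1.26 -1.43]
```

View pics/t19.png

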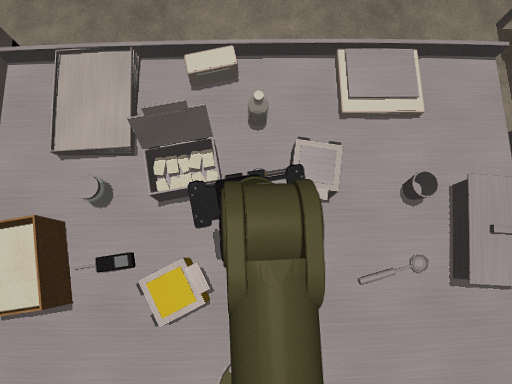

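View pics/b_side.png

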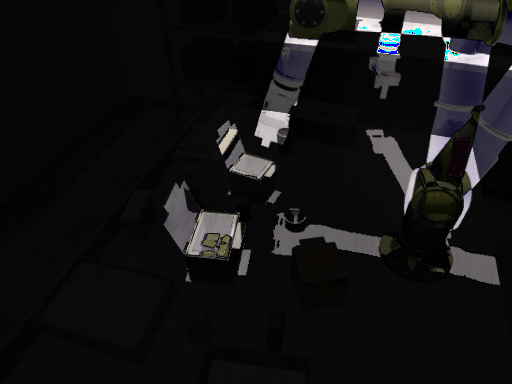

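View pics/t20.png

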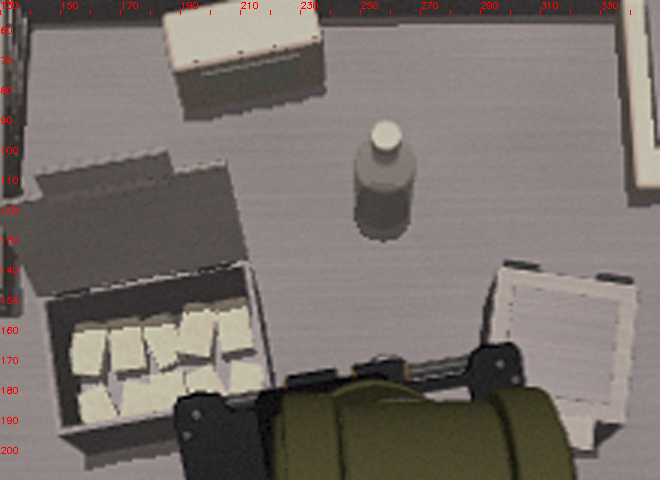

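```bash

python3 - <<'E'
from h import *
d=get_image("top")
print(proj(d,binpts(.5763,.1853,.157,[[-.06,.09,.11],[.06,.09,.11],[.06,-.09,.11]])), "read 150.7,192.7; 145.5,149; 212.5,137.5")
a=cv2.imread("pics/side0.png",0);b=cv2.imread("pics/s19.png",0)
for nm,(x0,y0,w,h) in dict(wide=(182,240,55,45),narrow=(228,172,50,30),control=(290,255,60,50),dredger=(234,196,20,25),ramekin=(280,208,30,22)).items():
    r=cv2.matchTemplate(np.float32(b[y0-6:y0+h+6,x0-6:x0+w+6]),np.float32(a[y0:y0+h,x0:x0+w]),cv2.TM_CCOEFF_NORMED)
    print(nm,r.max().round(3),np.array(np.unravel_index(r.argmax(),r.shape))-6)
v=np.hstack([cv2.resize(cv2.imread("pics/%s.png"%n)[200:290,170:255],None,fx=4,fy=4) for n in("side0","s19")]);cv2.imwrite("pics/cmp.png",v)
E
```

```text
[[148.93661711 194.81620454]
 [143.08284933 148.53943977]
 [213.55127873 136.59688576]] read 150.7,192.7; 145.5,149; 212.5,137.5
wide 0.674 [0 0]
narrow 0.628 [0 0]
control 0.999 [0 0]
dredger 0.864 [0 0]
ramekin 0.686 [0 0]
```

View pics/cmp.png

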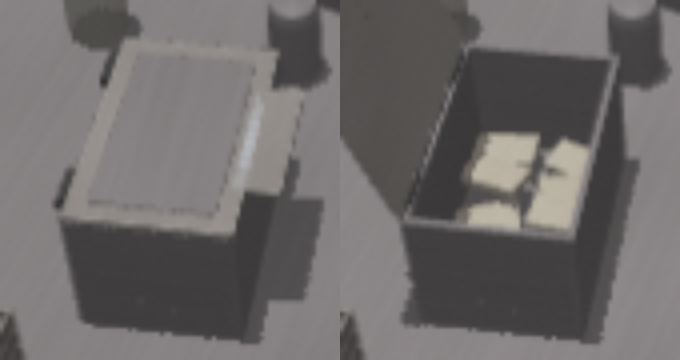

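```bash
python3 -c "
from bench import *
print(close_job(), get_state()['time'])"
```

```text
the job is handed in; nothing more can be done
the job is handed in; nothing more can be done
```

The job is handed in at about 10.6 s: the narrow bin's lid is shut, and the wide bin's lid stands open on its own.

- **Narrow lid:** I lowered the shut fingers behind it and nudged it past upright, and it fell shut. Readings during the push stayed around 1 N.
- **Wide lid:** I hooked the fingertips under its tab, with the tool tilted about 33°, and followed the tab's arc up to about 95°. It then fell back by itself. The highest force I read was about 7 N, for a moment; forces were only read between moves.
- **Last pictures:** they show the narrow lid flat, the wide lid leaning back, and the arm clear with near-zero force.
- **Bins and other items:** the side view shows no visible shift of the narrow bin, dredger or ramekin. The wide bin's marks in the side view moved no more than about 1 pixel. The other items look unmoved in the final top view.
- **Checks that were weak or disagreed:**
  - Image matching gave zero shift for both bins, the dredger and the ramekin. The scores were only 0.63–0.86, because the lids and shadows had changed.
  - The wide rim corners I read by eye in the top view were 1–3 pixels from the initial fit. I put this down mostly to reading error, but a shift of a few millimetres isn't ruled out.

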